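Lock the grinding cup into the tablet mill

TASK

Pick up the steel grinding cup by its black side handle, bring it up under the head of the tablet mill so that its lugs enter the slots, and turn it anticlockwise (seen from above) as far as it will go, so that it hangs locked in the mill; then let go. The ring inside the head may sit a little turned from square, so feel for the slots gently, never force the cup, and leave the other things on the counter alone.

Things in the scene. Friction and masses are not known exactly. Their poses are not given: they have to be found in the camera images.
- cup: Steel grinding cup, standing on the counter; 0.16 to 0.25 kg. Origin: centre of its underside, z up. Body 62 mm across up to 38 mm, then a neck 51 mm across, tapering to 44 mm at the open rim, 76 mm up. The straight handle with its black grip points along the cup's -x. Cup and mill must never press on each other with more than 100 N (some 2.5 N m of turning about the axis when on the stop; friction alone stays under 0.5 N m).
- cup_grip (a point): Best grip on the handle: 88 mm from the cup's axis, 46 mm above its underside. The black grip is a block 16 mm wide, 36 mm tall (26 to 62 mm up), from 62 to 116 mm from the axis, on a steel arm. Grip hard (80 N or more): the cup is pressed up 88 mm away from the fingers, and turns in a weak grip.
- cup_lugs (a point): On the cup's axis at the lugs' undersides, 60 mm up. Three lugs stand out from the neck every 120 degrees, one straight above the handle: tips 33.5 mm from the axis, 12 mm wide, 6 mm tall (60 to 66 mm up). The neck goes on 10 mm above them.
- mill: White tablet mill, fixed. Origin on the counter below the head's axis, front along its -x. Base plate 150 mm wide, 20 mm high, from x -70 to 160 mm; column 90 mm wide from x 80 mm back, 210 mm high; head 92 mm across, top at 197 mm, open underside at 140 mm. Front and sides are open for bringing the cup in under the head.
- mill_mouth (a point): Head's axis at the bayonet ring's underside, z 140 mm. Hole 56 mm across, 3 lug slots 18.4 mm wide (5 degrees to spare each way). They take the cup at a yaw 30 degrees less than the mill's (handle left of the mill's front, seen from the robot), give or take up to 24 degrees: the ring is clamped askew, unseen; feel for it. Off the slots the cup stops at 74 mm (its underside).
- mill_seat (a point): Head's axis at the level of the locked lugs' undersides, z 151 mm. In the slots the cup rises freely to 86 mm (its underside), then against a spring platen: 2 N, then 0.4 N/mm. At 89 to 91 mm it can turn anticlockwise seen from above (yaw grows); a ramp lifts it to 91 mm in the first 30 degrees; a hard stop ends the turn 46 degrees from mid-slot.
- interlock (a joint): Small spring catch inside the bayonet ring, rad: 0 while free; a lug begins to push it (about 0.3 N) 37 degrees from mid-slot, and it reads about 0.15 with the cup against its stop.
- beaker: Plain straight steel beaker, 62 mm across, 70 mm high, no handle; not part of the job. Origin: centre of its underside. Leave alone.
- pill_bottle: amber tablet jar, 44 mm across, 75 mm high. Origin: centre of its underside. Leave alone.
- pill_bottle2: amber tablet jar, 52 mm across, 90 mm high. Origin: centre of its underside. Leave alone.
- spray: white bottle, 64 mm across, 190 mm high. Origin: centre of its underside. Leave alone.
- dish: steel tray 160 x 100 x 30 mm. Origin: centre of its underside. Leave alone.
- splitter: blue tablet splitter 85 x 50 x 22 mm. Origin: centre of its underside. Leave alone.
- ointment: white jar with black lid, 60 mm across, 45 mm high. Origin: centre of its underside. Leave alone.
Things that resemble listed ones, but are neither listed nor needed, are in the scene too. What is shaped like the cup but pink or yellow is not meant.

How it is judged (in metres and radians):
On the way, in this order (a step that is already met when the one before it is completed fails the run):
1. the cup's lugs are up inside the slots of the mill's ring (height (world z) of cup between 0.08 and 0.098 m and horizontal distance between cup and mill below 0.005 m and angle between cup's own z axis and vertical below 0.12 rad), for 0.1 s.
2. the cup is turned against its stop (value of joint interlock above 0.09 rad), for 0.1 s.
At the end, for the whole second after the job is handed in: The cup hangs at rest locked in the mill's head: axis within 4 mm of the head's axis, upright within 0.06 rad, its underside 89.5 to 94 mm above the counter, the catch inside the ring pushed beyond 0.09 rad (within about 3 degrees of the stop); nothing holds it (horizontal distance between cup and mill below 0.004 m and height (world z) of cup between 0.0895 and 0.094 m and angle between cup's own z axis and vertical below 0.06 rad and value of joint interlock above 0.09 rad and linear speed of cup below 0.01 m/s); the robot touches nothing.
It fails at once if cup and mill press on each other with more than 100 N (contact force between cup and mill above 100 N).
It fails at once if another thing on the counter is moved more than 30 mm (distance of any of beaker, pill_bottle, pill_bottle2, spray, dish, splitter, ointment from where it was at the start of the episode above 0.03 m).
It also fails if it takes over 72 s, if anything falls off the work surface, if the arm or the gripper's body presses on something with over 40 N, if the wrist force passes 120 N, or if a joint passes its speed limit or range.

ROBOT

A 6-joint arm with a two-finger parallel gripper is mounted at the origin on the work surface. World frame = base frame: x ahead of the robot, y to its left, z up, the work surface at z = 0. Lengths are in mm, angles in rad, forces in N, time in s.
With the tool pointing down it reaches from about 425 to 1125 mm from the base axis. Payload 14.9 kg.
Tool frame: the origin (TCP) lies between the finger pads; the fingertips stand robot.tip_reach ahead of it and the grasp point (between the pads) lies 6 mm ahead of it (robot.tip_reach is the distance from the TCP to the fingertips, in mm); z points along the fingers, y is the line along which they close (so a half turn about z gives the same grasp; the last joint's range is limited). The gripper opens to 91 mm and grips with 3 to 60 N. Pads are 32 mm wide; open, the fingers measure 118 mm over their backs; the gripper's body (76 mm by 178 mm) begins 60 mm behind the grasp point.
Start: joints at [-1.243, 0.379, 1.734, -0, 1.028, -0.033], TCP at [247.112, -654.945, 218.032] pointing down, gripper open.
Joint ranges: [-2.77, 2.77], [-0.74, 2.19], [0, 2.66], [-1.06, 4.2], [0.31, 2.87], [-3.08, 3.08]. Speed limits (rad/s): [1.89, 1.89, 2.39, 3.14, 3.14, 3.14].

INTERFACE

Orientations are given as a rotation vector (axis times angle).
In Python, from cell import robot gives the robot as it stands. The module is installed in compiled form; this text tells all that it offers.
- The arm moves only by the tool drive_tool, never from a script. Its argument "increments" is a list that holds one entry, the list of rows, each a list of 7 numbers: the finger opening in m, from 0 to 0.0912, then the shift along the tool's x, y, z in m, then the turn, a rotation vector about the tool's x, y, z in degrees. In form: [[[fingers, tx, ty, tz, rx, ry, rz], ...]]. A call has 1 to 8 rows; each row is the pose to reach, as a shift and turn from the pose commanded when the call began, along the tool's axes at that moment; what a row does not reach only later rows make up. A row lasts 1/10 s, in which the tool goes at most 50 mm and 8.59 degrees, less where a joint would pass 70% of its speed; a pose out of reach is approached as far as the arm can. A call with a gripper value outside its range is refused whole. The fingers move at their own pace and stop on an object; the grip force is fixed at half the most. Time passes only in rows, so rows that repeat a pose let the fingers close. It gives the time, the measured TCP pose, the force, the opening and the grip force at its end, in the units of the state.
- robot.observe(): the state, without advancing time (a new reading comes with each control period).
- robot.snapshot(name): name is "scene" or "top"; returns a dict with "frame" (420x560x3 uint8, red, green, blue), "z_map" (420x560 float32, mm along the optical axis (not along the pixel's ray), 0 where there is no reading), "fx", "fy", "cx", "cy" (pixels), "dist" ([k1, k2, p1, p2, k3] as OpenCV has them; the pictures are not rectified), "R" (3x3) and "t" (3): a world point X has camera coordinates R X + t. Camera axes: x right, y down, z forward; pixel columns grow to the right and rows downward; lengths in mm; the calibration is good to about 2 mm. A picture is of the moment at which its call begins.
- robot.finish_job(): hands the job in; it is judged then, once.
The state is a dict: "time": time; "joints": joint angles; "joint_velocities": joint speeds; "joint_torque": joint torques, N m; "position": TCP position; "eef_rot": TCP orientation; "force": force on the tool from outside, world axes, zero at the start; "torque": the same for the moment, N m; "grip_width": finger opening in mm; "grasp_force": force on a finger pad.
Only numpy, scipy, OpenCV 4.12 (cv2) and the standard library are available. Lean on these libraries where they do the work, as an engineer would, in place of code of your own. Each camera call takes 0.05 s, during which the arm holds its last target. There are 200 camera calls.

## Working session

There is one attempt and no reset: what is moved stays moved. The work goes in short steps, Python scripts to look and compute and a tool call to move; the robot and the scene stay as the last step left them, time stands still between calls to the robot, and variables do not carry over. Pictures are saved under pics/ and viewed, at most 10 in all, crops included, and the job is handed in when it is done.

Besides the shell and the picture viewer there is one more tool, called after ">>>" as name(argument=value, ...) on one line, values as JSON. drive_tool: Moves the arm, as the interface text tells. Its arguments: {"type":"object","properties":{"increments":{"type":"array"}},"required":["increments"]}

```bash
mkdir -p pics; cat > h.py <<'E'
import numpy as np,cv2,pickle
from cell import robot
from scipy.spatial.transform import Rotation as Ro
def snap(n,f=None):
    s=robot.snapshot(n); pickle.dump(s,open(f'pics/{n}.pkl','wb'))
    if f: cv2.imwrite('pics/'+f,cv2.cvtColor(s['frame'],cv2.COLOR_RGB2BGR))
    return s
def load(n): return pickle.load(open(f'pics/{n}.pkl','rb'))
def cloud(s):
    h,w=s['z_map'].shape; u,v=np.meshgrid(np.arange(w),np.arange(h))
    K=np.array([[s['fx'],0,s['cx']],[0,s['fy'],s['cy']],[0,0,1.]])
    p=cv2.undistortPoints(np.stack([u,v],-1).reshape(-1,1,2).astype(float),K,np.array(s['dist'])).reshape(h,w,2)
    z=s['z_map'][...,None].astype(float)
    C=np.concatenate([p*z,z],-1)
    W=(C-np.array(s['t']))@np.array(s['R']); W[s['z_map']==0]=np.nan
    return W
def state():
    o=robot.observe(); print({k:np.round(o[k],3).tolist() for k in o if k not in('joint_velocities','joint_torque')})
    print('R',Ro.from_rotvec(o['eef_rot']).as_matrix().round(3).tolist())
    return o
E
python3 - <<'E'
from h import *
a=snap('scene','s1.png');b=snap('top','t1.png');state();print(robot.tip_reach)
for s in(a,b): print(s['fx'],s['cx'],s['cy'],np.round(s['R'],3).tolist(),np.round(s['t']))
E
```

```text
{'time': 0.1, 'joints': [-1.243, 0.379, 1.735, -0.0, 1.028, -0.033], 'position': [247.001, -654.598, 217.439], 'eef_rot': [-3.09, -0.564, 0.0], 'force': [-0.26, -0.476, 0.007], 'torque': [0.015, 0.02, -0.009], 'grasp_force': 0.0, 'grip_width': 91.384}
R [[0.936, 0.353, -0.0], [0.353, -0.936, 0.001], [0.0, -0.001, -1.0]]
25.0
406.6609007958637 275.7577156490718 211.85682620112817 [[-0.579, 0.815, -0.017], [0.604, 0.415, -0.681], [-0.548, -0.404, -0.732]] [ 339. -214. 1386.]
495.41997272192117 281.16131489089474 201.2303819588082 [[0.029, -1.0, 0.002], [-0.993, -0.029, -0.116], [0.116, 0.001, -0.993]] [ -59.  497. 1432.]
```

View pics/s1.png

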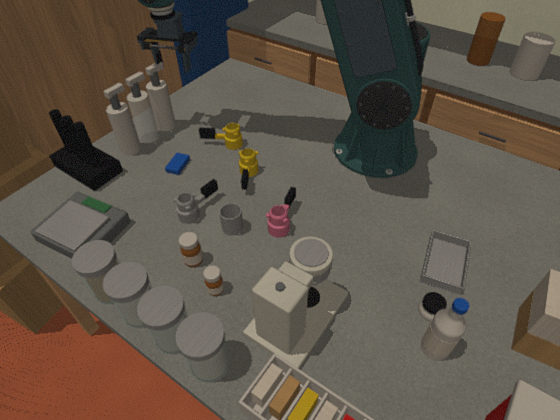

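View pics/t1.png

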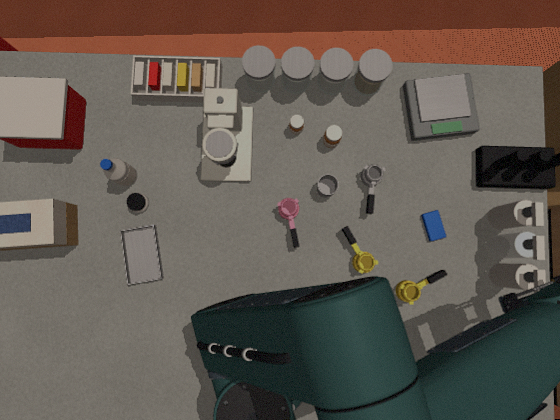

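The steel cup is at top-view pixel (373,174), its handle ending at (370,210). The mill head is at (220,146), with the base plate's front edge near row 180.

```bash
cat > m.py <<'E'
from h import *
b=load('top');W=cloud(b);F=b['frame']
def box(W,u0,u1,v0,v1,z0,z1):
    P=W[v0:v1,u0:u1].reshape(-1,3); return P[(P[:,2]>z0)&(P[:,2]<z1)]
print('counter',np.nanmedian(W[200:230,60:100,2]),np.nanmedian(W[225:235,230:260,2]))
P=box(W,345,400,155,220,10,95)
print('cup n',len(P),'zmax',P[:,2].max(),P.min(0),P.max(0))
g=box(W,360,382,190,220,50,75);print('grip top',len(g),g.mean(0),g.min(0),g.max(0))
c,w=np.linalg.eigh(np.cov(g[:,:2].T));print('dir',w[:,1])
r=box(W,355,395,158,192,66,90);print('rim',len(r),r.mean(0),cv2.minEnclosingCircle(r[:,:2].astype(np.float32)))
h=box(W,195,245,120,175,188,206);print('head',len(h),cv2.minEnclosingCircle(h[:,:2].astype(np.float32)),np.median(h[:,2]))
pl=box(W,195,262,95,190,14,27);print('plate',cv2.minAreaRect(pl[:,:2].astype(np.float32)))
co=box(W,195,245,80,120,203,218);print('col',cv2.minAreaRect(co[:,:2].astype(np.float32)),np.median(co[:,2]))
s=load('scene');V=cloud(s)
g=V[175:205,195:222].reshape(-1,3);g=g[(g[:,2]>52)&(g[:,2]<75)];print('scene grip top',len(g),g.mean(0),g.min(0),g.max(0))
h=V[230:285,285:340].reshape(-1,3);h=h[(h[:,2]>190)&(h[:,2]<203)];print('scene head',cv2.minEnclosingCircle(h[:,:2].astype(np.float32)))
A=cv2.cvtColor(F,cv2.COLOR_RGB2BGR)
i1=cv2.resize(A[155:225,340:410],(400,400),interpolation=3);i2=cv2.resize(A[80:190,190:300],(400,400),interpolation=3)
S=cv2.cvtColor(s['frame'],cv2.COLOR_RGB2BGR);i3=cv2.resize(S[165:240,165:240],(400,400),interpolation=3)
cv2.imwrite('pics/c1.png',cv2.resize(np.hstack([i1,i2]),(800,400)))
E
python3 m.py
```

```text
counter 4.611953688438091 1.3223930290651413
cup n 509 zmax 82.76788401751918 [ 464.04366723 -343.40176367   10.02885808] [ 612.46975851 -240.20759008   82.76788402]
grip top 117 [ 495.0523731  -303.61566188   62.01638134] [ 467.84769492 -313.34080309   51.31460601] [ 523.18378524 -293.7057691    69.96043134]
dir [-0.99790375  0.06471553]
rim 125 [ 580.48792372 -308.36743887   73.04387134] ((583.1890869140625, -311.16943359375), 33.36039733886719)
head 1133 ((640.7288818359375, 121.04472351074219), 60.67256546020508) 196.58793074119959
plate ((678.9702758789062, 137.51058959960938), (247.03567504882812, 177.0336151123047), 0.5514626502990723)
col ((740.9776000976562, 124.82444763183594), (71.17149353027344, 90.45311737060547), 1.968464732170105) 210.6941189176814
scene grip top 115 [ 499.99583306 -303.73499065   60.01976576] [ 470.70709146 -315.97015705   52.06488656] [ 552.01819424 -294.20065221   65.18736683]
scene head ((642.80322265625, 130.74537658691406), 62.07403564453125)
```

View pics/c1.png

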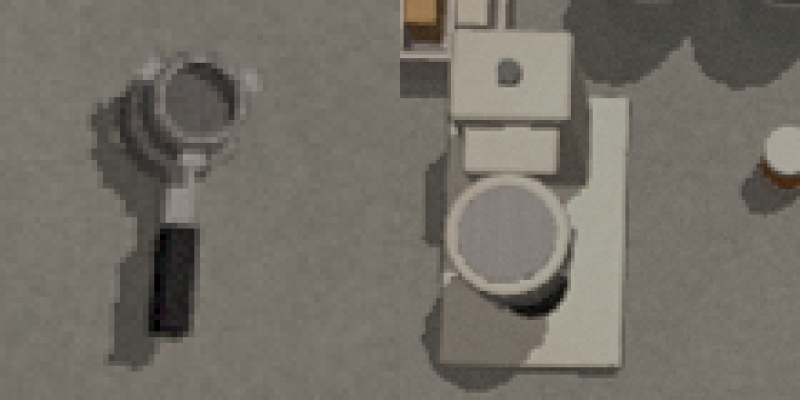

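The crop shows the cup rim centred near px (374.6,172.2) and the black grip from (371.3,194.9) to (369.8,213.6). The head disc is centred near (219.7,144.4). I'll intersect these pixels with planes at the known heights.

```bash
cat >> h.py <<'E'
def pix(s,u,v,z):
    K=np.array([[s['fx'],0,s['cx']],[0,s['fy'],s['cy']],[0,0,1.]])
    p=cv2.undistortPoints(np.array([[[u,v]]],float),K,np.array(s['dist'])).ravel()
    R=np.array(s['R']);c=-R.T@np.array(s['t']);d=R.T@np.array([*p,1]);return c+d*(z-c[2])/d[2]
E
python3 - <<'E'
from h import *
b=load('top')
A=lambda x,y,z:pix(b,340+x/5.714-.4,155+y/5.714-.4,z)[:2].round(1)
B=lambda x,y,z:pix(b,190+(x-400)/3.636-.4,80+y/3.636-.4,z)[:2].round(1)
rim=A(198,98,76);print('rim',rim)
i,o=A(180,228,62),A(169,335,62);print('grip inner/outer',i,o,'cen',(i+o)/2, 'len',np.linalg.norm(i-o))
for p in((i+o)/2,):d=rim-p;print('r',np.linalg.norm(d),'yaw',np.degrees(np.arctan2(d[1],d[0])))
d=i-o;print('yaw grip',np.degrees(np.arctan2(d[1],d[0])))
print('head',B(508,234,197), 'edges',B(446,234,197),B(572,234,197),B(508,175,197),B(508,297,197))
print('col',B(453,33,210),B(573,33,210),B(571,122,210),B(450,118,210))
print('plate',B(621,368,20),B(629,97,20),B(440,363,20))
# segment masks: dark grip & white head
F=b['frame'].astype(int);m=(F.max(2)<50);m2=np.zeros_like(m);m2[190:222,360:382]=m[190:222,360:382]
v,u=np.nonzero(m2);Q=np.array([pix(b,x,y,62)[:2] for x,y in zip(u,v)]);print('dark',len(Q),Q.mean(0),cv2.minAreaRect(Q.astype(np.float32)))
W=cloud(b);mm=np.zeros_like(m);mm[125:170,198:242]=(abs(W[125:170,198:242,2]-197)<6)
v,u=np.nonzero(mm);Q=np.array([pix(b,x,y,197)[:2] for x,y in zip(u,v)]).astype(np.float32);Q=Q[Q[:,0]<685];print('headmask',len(Q),cv2.minEnclosingCircle(Q),np.percentile(Q,[1,99],axis=0),np.sqrt(len(Q)))
E
```

```text
rim [ 585.7 -309.9]
grip inner/outer [ 521.3 -303.9] [ 466.8 -298.8] cen [ 494.05 -301.35] len 54.738103730399665
r 92.04794946113691 yaw -5.329679832703253
yaw grip -5.346054831016747
head [626. 123.] edges [624.7 168.1] [627.3  76.5] [669.9 124.9] [579.4 121. ]
col [771.4 168. ] [774.   80.5] [707.2  79.3] [707.6 167.1]
plate [557.7  48.9] [786.8  50.5] [557.5 197.5]
dark 127 [ 493.85194564 -299.6952174 ] ((493.58880615234375, -299.7696838378906), (19.034822463989258, 54.2359733581543), 85.35791015625)
headmask 943 ((633.5826416015625, 122.13878631591797), 54.19450759887695) [[582.83838379  80.93770294]
 [677.59329224 165.0040921 ]] 30.708305065568176
```

```bash
cat > go.py <<'E'
import sys
from h import *
# usage: go.py cupx cupy cupz yaw [tilt] [n]: increment from the measured pose to the pose holding the cup there
x,y,z,yaw=map(float,sys.argv[1:5]);t=np.radians(float(sys.argv[5]) if len(sys.argv)>5 else 15)
a=np.radians(yaw);xr=np.array([np.cos(a),np.sin(a),0]);up=np.array([0,0,1.])
zt=np.sin(t)*xr-np.cos(t)*up;xt=np.cos(t)*xr+np.sin(t)*up;yt=np.cross(zt,xt)
T=np.array([x,y,z+46])-85*xr-6*zt
o=robot.observe();R=Ro.from_rotvec(o['eef_rot'])
d=R.inv().apply(T-np.array(o['position']))/1000
r=(R.inv()*Ro.from_matrix(np.stack([xt,yt,zt],1))).as_rotvec(degrees=True)
print('d',d.round(4).tolist(),'r',r.round(2).tolist(),'target',T.round(1))
n=int(sys.argv[6]) if len(sys.argv)>6 else 1
if n>1:
    for k in range(1,n+1): print((d*k/n).round(4).tolist(),(r*k/n).round(2).tolist())
E
cat > est.py <<'E'
# cup pose implied by tool (if cup rigid in grip)
from h import *
o=robot.observe();R=Ro.from_rotvec(o['eef_rot']).as_matrix();zt=R[:,2]
xr=R[:,0]*[1,1,0];xr/=np.linalg.norm(xr)
C=np.array(o['position'])+6*zt+85*xr-[0,0,46]
print('t',o['time'],'cup',C.round(1),'yaw',round(float(np.degrees(np.arctan2(xr[1],xr[0]))),2),'tilt',round(float(np.degrees(np.arcsin(R[2,0]))),2),'rollz',round(float(R[2,1]),3),'F',np.round(o['force'],1),'M',np.round(o['torque'],2),'grip',round(o['grip_width'],1),round(o['grasp_force'],1))
E
python3 go.py 582.6 -308.8 100 -5.3
```

```text
d [0.3583, -0.2429, 0.0659] r [-3.46, 14.75, 25.82] target [ 496.4 -300.8  151.8]
```

>>> drive_tool(increments=[[[0.06, 0.12, -0.08, 0.01, -1, 5, 8], [0.06, 0.24, -0.16, 0.03, -2, 9, 16], [0.06, 0.3583, -0.2429, 0.0659, -3.46, 14.75, 25.82], [0.06, 0.3583, -0.2429, 0.0659, -3.46, 14.75, 25.82], [0.06, 0.3583, -0.2429, 0.0659, -3.46, 14.75, 25.82], [0.06, 0.3583, -0.2429, 0.0659, -3.46, 14.75, 25.82], [0.06, 0.3583, -0.2429, 0.0659, -3.46, 14.75, 25.82], [0.06, 0.3583, -0.2429, 0.0659, -3.46, 14.75, 25.82]]])

```text
time: 0.9
position: [475.7, -330.2, 158.3]
eef_rot: [3.098, -0.144, 0.409]
force: [0.7, -1.5, -0.1]
grip_width: 59.6
grasp_force: 0.0
```

>>> drive_tool(increments=[[[0.06, 0, 0, 0, 0, 0, 0]]])

```text
time: 1.0
position: [476.5, -327.3, 157.2]
eef_rot: [3.101, -0.137, 0.406]
force: [0.4, 0.2, -0.1]
grip_width: 60.0
grasp_force: 0.0
```

```bash
python3 est.py; python3 go.py 582.6 -308.8 100 -5.3;python3 go.py 582.6 -308.8 0 -5.3
```

```text
t 1.0 cup [ 562.7 -335.   105.4] yaw -5.05 tilt 14.92 rollz -0.001 F [ 0.4  0.2 -0.1] M [0.07 0.15 0.06] grip 60.0 0.0
d [0.0155, -0.0282, 0.0098] r [-0.11, 0.08, 0.24] target [ 496.4 -300.8  151.8]
d [-0.0102, -0.0281, 0.1064] r [-0.11, 0.08, 0.24] target [ 496.4 -300.8   51.8]
```

>>> drive_tool(increments=[[[0.06, 0.0155, -0.0282, 0.0098, -0.1, 0.1, 0.24], [0.06, 0.0155, -0.0282, 0.0098, -0.1, 0.1, 0.24], [0.06, 0.0078, -0.0282, 0.039, -0.1, 0.1, 0.24], [0.06, 0.0, -0.0282, 0.068, -0.1, 0.1, 0.24], [0.06, -0.005, -0.0282, 0.087, -0.1, 0.1, 0.24], [0.06, -0.005, -0.0282, 0.087, -0.1, 0.1, 0.24]]])

```text
time: 1.6
position: [493.5, -305.3, 70.8]
eef_rot: [3.099, -0.151, 0.406]
force: [-0.9, 0.7, -0.4]
grip_width: 60.1
grasp_force: 0.0
```

```bash
python3 est.py; python3 go.py 582.6 -308.8 0 -5.3; python3 - <<'E'
from h import *
a=snap('scene');b=snap('top')
f=lambda s,u,v,w,h:cv2.resize(cv2.cvtColor(s['frame'],cv2.COLOR_RGB2BGR)[v:v+h,u:u+w],(400,400),interpolation=3)
cv2.imwrite('pics/c2.png',np.hstack([f(a,160,155,80,80),f(b,330,150,80,80)]))
E
```

```text
t 1.6 cup [ 579.6 -313.8   19. ] yaw -5.6 tilt 14.91 rollz -0.001 F [-0.9  0.7 -0.4] M [ 0.07  0.15 -0.02] grip 60.1 0.0
d [-0.0025, -0.0048, 0.019] r [0.04, 0.09, -0.29] target [ 496.4 -300.8   51.8]
```

View pics/c2.png

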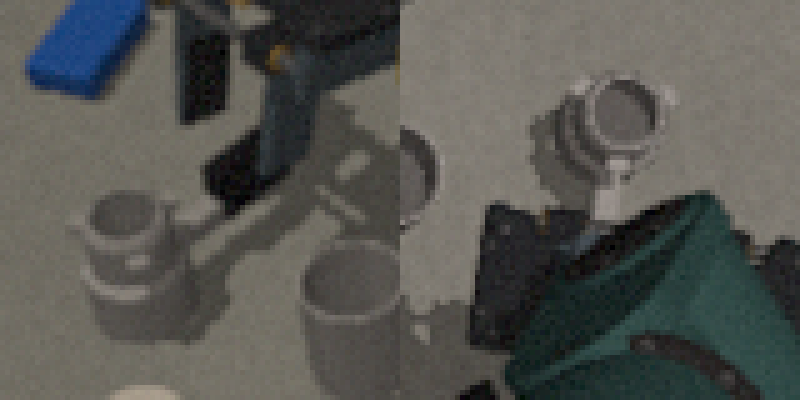

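Both views show the fingers either side of the black grip and clear of the beaker. I'll go down and close.

>>> drive_tool(increments=[[[0.06, -0.0025, -0.003, 0.01, 0, 0, -0.1], [0.06, -0.0025, -0.003, 0.017, 0, 0, -0.1], [0.06, -0.0025, -0.003, 0.017, 0, 0, -0.1], [0.0, -0.0025, -0.003, 0.017, 0, 0, -0.1], [0.0, -0.0025, -0.003, 0.017, 0, 0, -0.1], [0.0, -0.0025, -0.003, 0.017, 0, 0, -0.1], [0.0, -0.0025, -0.003, 0.017, 0, 0, -0.1], [0.0, -0.0025, -0.003, 0.017, 0, 0, -0.1]]])

```text
time: 2.5
position: [497.6, -302.9, 56.3]
eef_rot: [3.096, -0.147, 0.411]
force: [0.4, 0.5, 0.4]
grip_width: 22.7
grasp_force: 0.0
```

>>> drive_tool(increments=[[[0.0, 0, 0, 0, 0, 0, 0], [0.0, 0, 0, 0, 0, 0, 0], [0.0, 0, 0, 0, 0, 0, 0]]])

```text
time: 2.8
position: [497.5, -302.8, 56.2]
eef_rot: [3.096, -0.147, 0.411]
force: [-1.5, 0.3, 0.5]
grip_width: 16.0
grasp_force: 30.0
```

```bash
python3 est.py; python3 go.py 582.6 -308.8 0 -5.3
```

```text
t 2.8 cup [ 583.7 -311.1    4.4] yaw -5.44 tilt 15.12 rollz 0.002 F [-1.5  0.3  0.5] M [ 0.11  0.18 -0.  ] grip 16.0 30.0
d [-0.0024, -0.0019, 0.0039] r [0.15, -0.12, -0.13] target [ 496.4 -300.8   51.8]
```

>>> drive_tool(increments=[[[0.03, 0, 0, 0, 0, 0, 0], [0.03, 0, 0, 0, 0, 0, 0], [0.03, -0.0013, 0, 0.0048, 0, 0, 0], [0.03, -0.0013, 0, 0.0048, 0, 0, 0], [0.03, -0.0013, 0, 0.0048, 0, 0, 0], [0.0, -0.0013, 0, 0.0048, 0, 0, 0], [0.0, -0.0013, 0, 0.0048, 0, 0, 0], [0.0, -0.0013, 0, 0.0048, 0, 0, 0]]])

```text
time: 3.6
position: [497.6, -302.9, 51.2]
eef_rot: [3.096, -0.147, 0.411]
force: [1.0, -0.5, -0.4]
grip_width: 15.7
grasp_force: 30.0
```

>>> drive_tool(increments=[[[0.0, 0, 0, 0, 0, 0, 0], [0.0, 0, 0, 0, 0, 0, 0]]])

```text
time: 3.8
position: [497.6, -302.9, 51.2]
eef_rot: [3.096, -0.147, 0.411]
force: [-0.2, 0.2, -0.5]
grip_width: 15.9
grasp_force: 30.0
```

>>> drive_tool(increments=[[[0.0, 0.001, 0, -0.005, 0, 0, 0], [0.0, 0.0026, 0, -0.01, 0, 0, 0], [0.0, 0.0052, 0, -0.0193, 0, 0, 0], [0.0, 0.0078, 0, -0.029, 0, 0, 0], [0.0, 0.0078, 0, -0.029, 0, 0, 0]]])

```text
time: 4.3
position: [498.3, -303.4, 83.1]
eef_rot: [3.095, -0.147, 0.414]
force: [0.1, -0.9, -2.3]
grip_width: 15.6
grasp_force: 30.0
```

```bash
python3 est.py; python3 - <<'E'
from h import *
a=snap('scene');b=snap('top')
f=lambda s,u,v,w,h:cv2.resize(cv2.cvtColor(s['frame'],cv2.COLOR_RGB2BGR)[v:v+h,u:u+w],(400,400),interpolation=3)
cv2.imwrite('pics/c3.png',np.hstack([f(a,160,145,80,80),f(b,330,150,80,80)]))
E
```

```text
t 4.3 cup [ 584.5 -311.6   31.3] yaw -5.41 tilt 15.25 rollz 0.003 F [ 0.1 -0.9 -2.3] M [ 0.09  0.39 -0.  ] grip 15.6 30.0
```

View pics/c3.png

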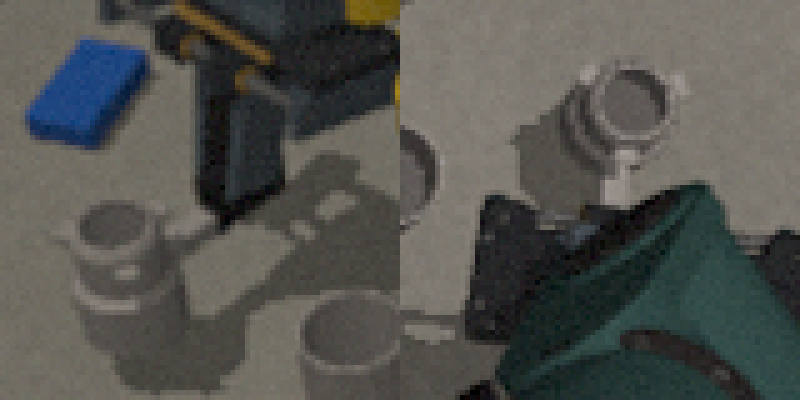

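The cup is lifted and level in both views, with its rim at top px (375.3,169.1).

```bash
python3 -c "
from h import *
b=load('top');W=cloud(b)
print(pix(b,330+628/5-.4,150+97/5-.4,107))
P=W[155:185,360:392].reshape(-1,3);r=P[(P[:,2]>92)&(P[:,2]<118)];print(len(r),r.mean(0),np.percentile(r,[3,97],axis=0))
P=W[180:195,365:380].reshape(-1,3);r=P[(P[:,2]>70)];print(len(r),r.mean(0))
"
python3 go.py 584.5 -311.6 105 -5.4; python3 go.py 560 20 105 -5.4
```

```text
[ 594.58757921 -532.26409843  107.        ]
162 [ 582.18462501 -308.04543304  102.22145397] [[ 554.4081839  -338.93315739   93.36555309]
 [ 606.66555674 -285.28221804  111.47366657]]
111 [ 525.07605943 -289.43030587  167.68947461]
d [0.0203, 0.0007, -0.0723] r [0.15, -0.17, -0.02] target [ 498.3 -303.5  156.8]
d [-0.0335, -0.3271, -0.0877] r [0.15, -0.17, -0.02] target [473.8  28.1 156.8]
```

>>> drive_tool(increments=[[[0.0, 0.005, 0, -0.018, 0, 0, 0], [0.0, 0.01, 0, -0.036, 0, 0, 0], [0.0, 0.015, 0, -0.054, 0, 0, 0], [0.0, 0.0203, 0, -0.0723, 0, 0, 0], [0.0, 0.018, -0.015, -0.0735, 0, 0, 0], [0.0, 0.0135, -0.04, -0.0745, 0, 0, 0], [0.0, 0.009, -0.067, -0.0755, 0, 0, 0], [0.0, 0.0045, -0.095, -0.077, 0, 0, 0]]])

```text
time: 5.2
position: [489.8, -204.7, 155.2]
eef_rot: [3.097, -0.148, 0.409]
force: [0.6, 0.5, -1.8]
grip_width: 16.0
grasp_force: 30.0
```

>>> drive_tool(increments=[[[0.0, -0.0045, -0.029, -0.0015, 0, 0, 0], [0.0, -0.009, -0.058, -0.0025, 0, 0, 0], [0.0, -0.0135, -0.087, -0.004, 0, 0, 0], [0.0, -0.018, -0.116, -0.0055, 0, 0, 0], [0.0, -0.0225, -0.145, -0.007, 0, 0, 0], [0.0, -0.027, -0.174, -0.008, 0, 0, 0], [0.0, -0.0315, -0.2, -0.009, 0, 0, 0], [0.0, -0.036, -0.22, -0.0105, 0, 0, 0]]])

```text
time: 6.0
position: [473.1, 17.9, 155.7]
eef_rot: [3.097, -0.146, 0.409]
force: [0.4, -0.7, -1.3]
grip_width: 15.8
grasp_force: 30.0
```

>>> drive_tool(increments=[[[0.0, 0, 0, 0, 0, 0, 0]]])

```text
time: 6.1
position: [473.0, 18.3, 155.7]
eef_rot: [3.098, -0.143, 0.408]
force: [0.6, -0.3, -1.8]
grip_width: 16.1
grasp_force: 30.0
```

```bash
python3 est.py; python3 go.py 560 20 60 -5.4
```

```text
t 6.1 cup [559.2  10.3 103.9] yaw -5.28 tilt 15.02 rollz 0.002 F [ 0.6 -0.3 -1.8] M [0.06 0.36 0.01] grip 16.1 30.0
d [-0.0115, -0.0099, 0.0423] r [0.07, -0.02, 0.11] target [473.8  28.1 111.8]
```

>>> drive_tool(increments=[[[0.0, -0.003, -0.003, 0.012, 0, 0, 0], [0.0, -0.006, -0.005, 0.024, 0, 0, 0], [0.0, -0.009, -0.0075, 0.036, 0, 0, 0], [0.0, -0.0123, -0.0099, 0.0452, 0, 0, 0], [0.0, -0.0123, -0.0099, 0.0452, 0, 0, 0], [0.0, -0.0123, -0.0099, 0.0452, 0, 0, 0]]])

```text
time: 6.7
position: [475.1, 25.7, 109.8]
eef_rot: [3.097, -0.147, 0.41]
force: [-0.3, -0.5, -0.6]
grip_width: 15.5
grasp_force: 30.0
```

```bash
python3 est.py; python3 go.py 626 122.5 57 -5.4 15 7
```

```text
t 6.7 cup [561.3  17.5  58. ] yaw -5.43 tilt 15.08 rollz 0.002 F [-0.3 -0.5 -0.6] M [ 0.06  0.33 -0.02] grip 15.5 30.0
d [0.0523, -0.1106, 0.0149] r [0.13, -0.08, -0.03] target [539.8 130.6 108.8]
[0.0075, -0.0158, 0.0021] [0.02, -0.01, -0.0]
[0.015, -0.0316, 0.0043] [0.04, -0.02, -0.01]
[0.0224, -0.0474, 0.0064] [0.06, -0.04, -0.01]
[0.0299, -0.0632, 0.0085] [0.07, -0.05, -0.02]
[0.0374, -0.079, 0.0106] [0.09, -0.06, -0.02]
[0.0449, -0.0948, 0.0128] [0.11, -0.07, -0.02]
[0.0523, -0.1106, 0.0149] [0.13, -0.08, -0.03]
```

>>> drive_tool(increments=[[[0.0, 0.0075, -0.0158, 0.0021, 0, 0, 0], [0.0, 0.015, -0.0316, 0.0043, 0, 0, 0], [0.0, 0.0224, -0.0474, 0.0064, 0, 0, 0], [0.0, 0.0299, -0.0632, 0.0085, 0, 0, 0], [0.0, 0.0374, -0.079, 0.0106, 0, 0, 0], [0.0, 0.0449, -0.0948, 0.0128, 0, 0, 0], [0.0, 0.0523, -0.1106, 0.0149, 0, 0, 0], [0.0, 0.0523, -0.1106, 0.0149, 0, 0, 0]]])

```text
time: 7.5
position: [541.5, 131.9, 109.9]
eef_rot: [3.097, -0.146, 0.414]
force: [-0.7, -0.5, -1.2]
grip_width: 15.9
grasp_force: 30.0
```

```bash
python3 est.py; python3 go.py 626 122.5 57 -5.4;python3 - <<'E'
from h import *
a=snap('scene');b=snap('top')
f=lambda s,u,v,w,h:cv2.resize(cv2.cvtColor(s['frame'],cv2.COLOR_RGB2BGR)[v:v+h,u:u+w],(400,400),interpolation=3)
cv2.imwrite('pics/c4.png',np.hstack([f(a,240,190,130,130),f(b,170,100,120,120)]))
E
```

```text
t 7.5 cup [627.7 123.8  58.1] yaw -5.38 tilt 15.23 rollz 0.001 F [-0.7 -0.5 -1.2] M [0.04 0.38 0.04] grip 15.9 30.0
d [-0.0018, 0.0014, 0.0007] r [0.07, -0.23, 0.01] target [539.8 130.6 108.8]
```

View pics/c4.png

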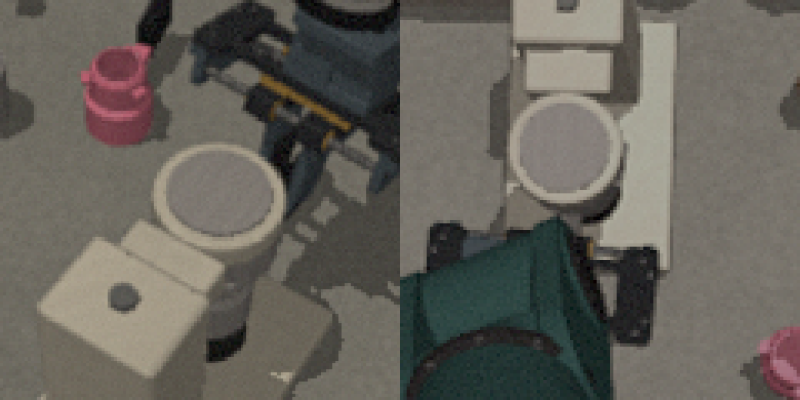

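The views show the cup under the head, the fingers in front, and the gripper body clear of the head. Now I'll raise it towards contact.

>>> drive_tool(increments=[[[0.0, -0.0008, 0.0014, -0.0033, 0, 0, 0], [0.0, 0.0003, 0.0014, -0.0072, 0, 0, 0], [0.0, 0.0016, 0.0014, -0.0118, 0, 0, 0], [0.0, 0.0016, 0.0014, -0.0118, 0, 0, 0], [0.0, 0.0018, 0.0014, -0.0128, 0, 0, 0], [0.0, 0.0021, 0.0014, -0.0138, 0, 0, 0]]])

```text
time: 8.2
position: [538.3, 129.4, 122.9]
eef_rot: [3.096, -0.147, 0.411]
force: [1.4, -0.4, -1.5]
grip_width: 16.1
grasp_force: 30.0
```

```bash
python3 est.py
```

```text
t 8.2 cup [624.5 121.2  71.1] yaw -5.44 tilt 15.12 rollz 0.002 F [ 1.4 -0.4 -1.5] M [ 0.08  0.39 -0.01] grip 16.1 30.0
```

>>> drive_tool(increments=[[[0.0, 0.0014, -0.0011, 0.0004, 0, 0, 0], [0.0, 0.0016, -0.0011, -0.0006, 0, 0, 0], [0.0, 0.0019, -0.0011, -0.0016, 0, 0, 0]]])

```text
time: 8.5
position: [539.9, 130.5, 124.8]
eef_rot: [3.096, -0.147, 0.41]
force: [-0.3, -0.7, -2.6]
grip_width: 15.8
grasp_force: 30.0
```

>>> drive_tool(increments=[[[0.0, 0.0001, 0, -0.0005, 0, 0, 0], [0.0, 0.0003, 0, -0.001, 0, 0, 0]]])

```text
time: 8.7
position: [539.8, 130.4, 125.8]
eef_rot: [3.096, -0.147, 0.41]
force: [2.4, 0.2, -6.8]
grip_width: 15.7
grasp_force: 30.0
```

>>> drive_tool(increments=[[[0.0, 0.0001, 0, -0.0005, 0, 0, 0], [0.0, 0.0003, 0, -0.001, 0, 0, 0]]])

```text
time: 8.9
position: [539.7, 130.4, 126.8]
eef_rot: [3.096, -0.147, 0.41]
force: [1.3, 0.8, -6.7]
grip_width: 15.7
grasp_force: 30.0
```

```bash
python3 est.py
```

```text
t 8.9 cup [625.8 122.2  75. ] yaw -5.43 tilt 15.09 rollz 0.002 F [ 1.3  0.8 -6.7] M [0.24 0.71 0.1 ] grip 15.7 30.0
```

```bash
cat > rot.py <<'E'
import sys
from h import *
# rot.py ax ay step_deg n dz_total_mm : turn about a vertical axis (yaw +)
ax,ay,st,n,dz=map(float,sys.argv[1:6]);n=int(n)
o=robot.observe();R=Ro.from_rotvec(o['eef_rot']);p=np.array(o['position']);c=np.array([ax,ay,0])
for k in range(1,n+1):
    Q=Ro.from_euler('z',st*k,degrees=True);T=c+Q.apply(p-c)+[0,0,dz*k/n]
    print((R.inv().apply(T-p)/1000).round(4).tolist(),(R.inv()*Q*R).as_rotvec(degrees=True).round(2).tolist())
E
python3 rot.py 625.8 122.2 -1.75 4 0
```

```text
[0.0, -0.0026, 0.0] [-0.46, -0.0, 1.69]
[0.0002, -0.0053, 0.0] [-0.91, -0.01, 3.38]
[0.0003, -0.0079, 0.0001] [-1.37, -0.01, 5.07]
[0.0006, -0.0105, 0.0001] [-1.82, -0.02, 6.76]
```

>>> drive_tool(increments=[[[0.0, 0.0, -0.0026, 0.0, -0.46, 0, 1.69], [0.0, 0.0002, -0.0053, 0.0, -0.91, 0, 3.38]]])

```text
time: 9.1
position: [540.2, 135.4, 126.7]
eef_rot: [3.082, -0.244, 0.407]
force: [0.6, -2.1, -4.9]
grip_width: 15.7
grasp_force: 30.0
```

>>> drive_tool(increments=[[[0.0, 0.0, -0.0026, 0.0, -0.46, 0, 1.69], [0.0, 0.0002, -0.0053, 0.0, -0.91, 0, 3.38]]])

```text
time: 9.3
position: [541.1, 140.7, 126.8]
eef_rot: [3.065, -0.337, 0.405]
force: [-1.1, -2.1, -4.7]
grip_width: 15.9
grasp_force: 30.0
```

```bash
python3 est.py
```

```text
t 9.3 cup [625.6 121.9  75. ] yaw -12.52 tilt 15.08 rollz 0.003 F [-1.1 -2.1 -4.7] M [-0.14  0.79 -0.19] grip 15.9 30.0
```

>>> drive_tool(increments=[[[0.0, 0.0, -0.0026, 0.0, -0.46, 0, 1.69], [0.0, 0.0002, -0.0053, 0.0, -0.91, 0, 3.38]]])

```text
time: 9.5
position: [542.5, 145.8, 126.8]
eef_rot: [3.046, -0.429, 0.403]
force: [-0.2, -1.8, -4.9]
grip_width: 16.0
grasp_force: 30.0
```

>>> drive_tool(increments=[[[0.0, 0.0001, 0, -0.0005, 0, 0, 0]]])

```text
time: 9.6
position: [542.5, 146.0, 127.2]
eef_rot: [3.046, -0.428, 0.403]
force: [-0.3, -2.2, -6.7]
grip_width: 16.0
grasp_force: 30.0
```

```bash
python3 est.py
```

```text
t 9.6 cup [625.7 122.2  75.4] yaw -15.96 tilt 15.08 rollz 0.003 F [-0.3 -2.2 -6.7] M [-0.1   0.78 -0.2 ] grip 16.0 30.0
```

>>> drive_tool(increments=[[[0.0, 0.0, -0.0026, 0.0, -0.46, 0, 1.69], [0.0, 0.0002, -0.0053, 0.0, -0.91, 0, 3.38]]])

```text
time: 9.8
position: [543.9, 150.7, 127.3]
eef_rot: [3.024, -0.519, 0.4]
force: [-1.0, -2.6, -6.3]
grip_width: 15.7
grasp_force: 30.0
```

```bash
python3 est.py
```

```text
t 9.8 cup [625.5 121.8  75.5] yaw -19.47 tilt 15.08 rollz 0.003 F [-1.  -2.6 -6.3] M [-0.07  0.99 -0.29] grip 15.7 30.0
```

>>> drive_tool(increments=[[[0.0, 0.0, -0.0026, 0.0, -0.46, 0, 1.69], [0.0, 0.0002, -0.0053, 0.0, -0.91, 0, 3.38]]])

```text
time: 10.0
position: [545.9, 155.6, 127.3]
eef_rot: [3.0, -0.61, 0.396]
force: [-0.5, -3.2, -6.1]
grip_width: 15.5
grasp_force: 30.0
```

```bash
python3 est.py
```

```text
t 10.0 cup [625.6 121.8  75.5] yaw -22.97 tilt 15.09 rollz 0.003 F [-0.5 -3.2 -6.1] M [-0.07  0.97 -0.33] grip 15.5 30.0
```

>>> drive_tool(increments=[[[0.0, 0.0, -0.0026, 0.0, -0.46, 0, 1.69], [0.0, 0.0002, -0.0053, 0.0, -0.91, 0, 3.38]]])

```text
time: 10.2
position: [548.2, 160.5, 127.3]
eef_rot: [2.972, -0.7, 0.393]
force: [-0.9, -1.8, -6.0]
grip_width: 15.9
grasp_force: 30.0
```

```bash
python3 est.py
```

```text
t 10.2 cup [625.6 121.9  75.5] yaw -26.48 tilt 15.1 rollz 0.003 F [-0.9 -1.8 -6. ] M [-0.01  0.93 -0.3 ] grip 15.9 30.0
```

>>> drive_tool(increments=[[[0.0, 0.0, -0.0026, 0.0, -0.46, 0, 1.69], [0.0, 0.0002, -0.0053, 0.0, -0.91, 0, 3.38]]])

```text
time: 10.4
position: [550.7, 165.1, 127.4]
eef_rot: [2.943, -0.788, 0.389]
force: [-1.0, -1.6, -5.3]
grip_width: 15.8
grasp_force: 30.0
```

```bash
python3 est.py
```

```text
t 10.4 cup [625.7 121.9  75.6] yaw -29.98 tilt 15.11 rollz 0.002 F [-1.  -1.6 -5.3] M [ 0.1   0.85 -0.24] grip 15.8 30.0
```

>>> drive_tool(increments=[[[0.0, 0.0, -0.0026, 0.0, -0.46, 0, 1.69], [0.0, 0.0002, -0.0053, 0.0, -0.91, 0, 3.38]]])

```text
time: 10.6
position: [554.1, 169.9, 127.8]
eef_rot: [2.911, -0.875, 0.387]
force: [-0.6, 0.2, -1.0]
grip_width: 16.2
grasp_force: 30.0
```

```bash
python3 est.py
```

```text
t 10.6 cup [626.3 122.2  76. ] yaw -33.46 tilt 15.16 rollz 0.001 F [-0.6  0.2 -1. ] M [0.25 0.33 0.03] grip 16.2 30.0
```

The force dropped to free at yaw about -33.5, so the slots are found. I'll raise gently.

>>> drive_tool(increments=[[[0.0, 0.0, -0.0026, 0.0, -0.46, 0, 1.69], [0.0, 0.0003, -0.0026, -0.001, -0.46, 0, 1.69], [0.0, 0.0005, -0.0026, -0.002, -0.46, 0, 1.69], [0.0, 0.0008, -0.0026, -0.003, -0.46, 0, 1.69]]])

```text
time: 11.0
position: [555.5, 172.1, 131.1]
eef_rot: [2.895, -0.917, 0.385]
force: [-1.0, -0.7, -2.6]
grip_width: 15.8
grasp_force: 30.0
```

```bash
python3 est.py
```

```text
t 11.0 cup [626.3 122.2  79.3] yaw -35.15 tilt 15.18 rollz 0.001 F [-1.  -0.7 -2.6] M [ 0.29  0.28 -0.01] grip 15.8 30.0
```

>>> drive_tool(increments=[[[0.0, 0.0003, 0, -0.001, 0, 0, 0], [0.0, 0.0005, 0, -0.002, 0, 0, 0], [0.0, 0.0008, 0, -0.003, 0, 0, 0]]])

```text
time: 11.3
position: [555.5, 172.1, 134.1]
eef_rot: [2.894, -0.918, 0.385]
force: [0.1, -0.2, -1.5]
grip_width: 15.7
grasp_force: 30.0
```

```bash
python3 est.py
```

```text
t 11.3 cup [626.3 122.2  82.4] yaw -35.19 tilt 15.17 rollz 0.001 F [ 0.1 -0.2 -1.5] M [ 0.28  0.28 -0.01] grip 15.7 30.0
```

>>> drive_tool(increments=[[[0.0, 0.0003, 0, -0.001, 0, 0, 0], [0.0, 0.0005, 0, -0.002, 0, 0, 0], [0.0, 0.0008, 0, -0.003, 0, 0, 0], [0.0, 0.001, 0, -0.004, 0, 0, 0], [0.0, 0.0013, 0, -0.005, 0, 0, 0]]])

```text
time: 11.8
position: [555.5, 172.2, 139.3]
eef_rot: [2.894, -0.918, 0.385]
force: [-0.3, 0.3, -2.6]
grip_width: 15.7
grasp_force: 30.0
```

```bash
python3 est.py
```

```text
t 11.8 cup [626.2 122.3  87.5] yaw -35.2 tilt 15.17 rollz 0.001 F [-0.3  0.3 -2.6] M [ 0.43  0.47 -0.  ] grip 15.7 30.0
```

>>> drive_tool(increments=[[[0.0, 0.0003, 0, -0.001, 0, 0, 0], [0.0, 0.0005, 0, -0.002, 0, 0, 0], [0.0, 0.0008, 0, -0.003, 0, 0, 0]]])

```text
time: 12.1
position: [555.4, 172.2, 142.2]
eef_rot: [2.894, -0.918, 0.384]
force: [0.4, 0.9, -4.4]
grip_width: 15.9
grasp_force: 30.0
```

```bash
python3 est.py
```

```text
t 12.1 cup [626.1 122.3  90.4] yaw -35.2 tilt 15.16 rollz 0.002 F [ 0.4  0.9 -4.4] M [0.57 0.49 0.15] grip 15.9 30.0
```

>>> drive_tool(increments=[[[0.0, 0.0002, 0, -0.0008, 0, 0, 0], [0.0, 0.0004, 0, -0.0015, 0, 0, 0]]])

```text
time: 12.3
position: [555.4, 172.2, 143.8]
eef_rot: [2.894, -0.918, 0.384]
force: [0.9, 0.4, -5.6]
grip_width: 15.5
grasp_force: 30.0
```

```bash
python3 est.py; python3 rot.py 626.1 122.2 1.75 4 0; python3 - <<'E'
from h import *
a=snap('scene')
cv2.imwrite('pics/c5.png',cv2.resize(cv2.cvtColor(a['frame'],cv2.COLOR_RGB2BGR)[210:330,240:360],(600,600),interpolation=3))
E
```

```text
t 12.3 cup [626.1 122.3  92. ] yaw -35.2 tilt 15.16 rollz 0.002 F [ 0.9  0.4 -5.6] M [0.54 0.51 0.06] grip 15.5 30.0
[0.0, 0.0026, 0.0] [0.46, 0.0, -1.69]
[0.0002, 0.0053, 0.0] [0.92, 0.01, -3.38]
[0.0003, 0.0079, 0.0001] [1.37, 0.01, -5.07]
[0.0006, 0.0106, 0.0002] [1.83, 0.01, -6.76]
```

View pics/c5.png

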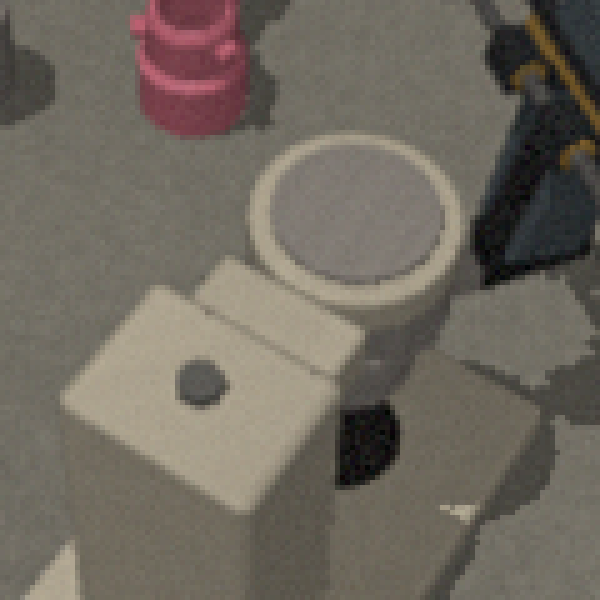

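The picture shows only the cup's bottom edge below the head, at about (375,390) in the crop, so it is up inside. Now the anticlockwise turn.

>>> drive_tool(increments=[[[0.0, 0.0, 0.0026, 0.0, 0.46, 0, -1.69], [0.0, 0.0002, 0.0053, 0.0, 0.92, 0, -3.38]]])

```text
time: 12.55
position: [552.5, 167.9, 143.8]
eef_rot: [2.928, -0.829, 0.389]
force: [-0.1, 2.6, -5.4]
grip_width: 15.8
grasp_force: 30.0
```

```bash
python3 est.py
```

```text
t 12.55 cup [626.3 122.5  92. ] yaw -31.62 tilt 15.16 rollz 0.001 F [-0.1  2.6 -5.4] M [0.84 0.54 0.21] grip 15.8 30.0
```

>>> drive_tool(increments=[[[0.0, 0.0, 0.0026, 0.0, 0.46, 0, -1.69], [0.0, 0.0002, 0.0053, 0.0, 0.92, 0, -3.38]]])

```text
time: 12.75
position: [549.8, 163.2, 143.9]
eef_rot: [2.96, -0.741, 0.393]
force: [0.3, 2.1, -5.6]
grip_width: 15.9
grasp_force: 30.0
```

```bash
python3 est.py
```

```text
t 12.75 cup [626.2 122.4  92.1] yaw -28.11 tilt 15.15 rollz 0.001 F [ 0.3  2.1 -5.6] M [0.69 0.6  0.23] grip 15.9 30.0
```

>>> drive_tool(increments=[[[0.0, 0.0, 0.0026, 0.0, 0.46, 0, -1.69], [0.0, 0.0002, 0.0053, 0.0, 0.92, 0, -3.38]]])

```text
time: 12.95
position: [547.5, 158.4, 143.9]
eef_rot: [2.988, -0.652, 0.397]
force: [1.0, 1.8, -6.7]
grip_width: 16.1
grasp_force: 30.0
```

```bash
python3 est.py
```

```text
t 12.95 cup [626.2 122.3  92.2] yaw -24.61 tilt 15.15 rollz 0.001 F [ 1.   1.8 -6.7] M [0.75 0.66 0.28] grip 16.1 30.0
```

>>> drive_tool(increments=[[[0.0, 0.0, 0.0026, 0.0, 0.46, 0, -1.69], [0.0, 0.0002, 0.0053, 0.0, 0.92, 0, -3.38]]])

```text
time: 13.15
position: [545.4, 153.5, 144.0]
eef_rot: [3.014, -0.562, 0.4]
force: [1.0, 1.9, -4.5]
grip_width: 15.4
grasp_force: 30.0
```

```bash
python3 est.py
```

```text
t 13.15 cup [626.2 122.3  92.2] yaw -21.11 tilt 15.14 rollz 0.001 F [ 1.   1.9 -4.5] M [0.64 0.72 0.21] grip 15.4 30.0
```

>>> drive_tool(increments=[[[0.0, 0.0, 0.0026, 0.0, 0.46, 0, -1.69], [0.0, 0.0002, 0.0053, 0.0, 0.92, 0, -3.38]]])

```text
time: 13.35
position: [543.6, 148.5, 144.0]
eef_rot: [3.037, -0.471, 0.403]
force: [-1.0, 1.4, -4.4]
grip_width: 15.8
grasp_force: 30.0
```

>>> drive_tool(increments=[[[0.0, 0.0, 0.0026, 0.0, 0.46, 0, -1.69], [0.0, 0.0002, 0.0053, 0.0, 0.92, 0, -3.38]]])

```text
time: 13.55
position: [541.8, 143.2, 144.0]
eef_rot: [3.058, -0.379, 0.404]
force: [-4.3, 1.1, -2.8]
grip_width: 15.2
grasp_force: 30.0
```

```bash
python3 est.py
```

```text
t 13.55 cup [625.7 122.1  92.2] yaw -14.14 tilt 15.08 rollz 0.002 F [-4.3  1.1 -2.8] M [ 0.28  1.   -0.35] grip 15.2 30.0
```

>>> drive_tool(increments=[[[0.0, -0.001, 0.0, -0.0003, 0, 0, 0], [0.0, -0.001, 0.0, -0.0003, 0, 0, 0]]])

```text
time: 13.75
position: [541.3, 143.5, 144.3]
eef_rot: [3.057, -0.383, 0.406]
force: [-1.6, -2.0, -2.5]
grip_width: 15.5
grasp_force: 30.0
```

```bash
python3 est.py
```

```text
t 13.75 cup [625.2 122.2  92.5] yaw -14.25 tilt 15.14 rollz 0.001 F [-1.6 -2.  -2.5] M [-0.17  0.53 -0.31] grip 15.5 30.0
```

>>> drive_tool(increments=[[[0.0, 0.0, 0.0026, 0.0, 0.46, 0, -1.69], [0.0, 0.0002, 0.0053, 0.0, 0.92, 0, -3.38]]])

```text
time: 13.95
position: [540.6, 138.7, 144.6]
eef_rot: [3.076, -0.287, 0.41]
force: [-2.6, 0.2, -0.2]
grip_width: 15.6
grasp_force: 30.0
```

```bash
python3 est.py
```

```text
t 13.95 cup [625.7 122.8  92.8] yaw -10.65 tilt 15.18 rollz 0.001 F [-2.6  0.2 -0.2] M [ 0.18  0.19 -0.  ] grip 15.6 30.0
```

>>> drive_tool(increments=[[[0.0, 0.0, 0.0026, 0.0, 0.46, 0, -1.69], [0.0, 0.0002, 0.0053, 0.0, 0.92, 0, -3.38]]])

```text
time: 14.15
position: [539.9, 133.5, 144.7]
eef_rot: [3.091, -0.193, 0.412]
force: [-0.6, 1.9, -1.4]
grip_width: 15.9
grasp_force: 30.0
```

```bash
python3 est.py
```

```text
t 14.15 cup [625.8 122.8  92.9] yaw -7.13 tilt 15.19 rollz 0.0 F [-0.6  1.9 -1.4] M [0.22 0.28 0.1 ] grip 15.9 30.0
```

>>> drive_tool(increments=[[[0.0, 0.0, 0.0026, 0.0, 0.46, 0, -1.69], [0.0, 0.0002, 0.0053, 0.0, 0.92, 0, -3.38]]])

```text
time: 14.35
position: [539.5, 128.2, 144.8]
eef_rot: [3.104, -0.099, 0.414]
force: [-0.4, 0.6, -1.6]
grip_width: 15.7
grasp_force: 30.0
```

```bash
python3 est.py
```

```text
t 14.35 cup [625.9 122.7  93. ] yaw -3.63 tilt 15.19 rollz 0.0 F [-0.4  0.6 -1.6] M [0.21 0.27 0.12] grip 15.7 30.0
```

>>> drive_tool(increments=[[[0.0, 0.0, 0.0026, 0.0, 0.46, 0, -1.69], [0.0, 0.0002, 0.0053, 0.0, 0.92, 0, -3.38]]])

```text
time: 14.55
position: [539.3, 122.9, 144.8]
eef_rot: [3.113, -0.004, 0.415]
force: [-0.4, 0.6, -2.1]
grip_width: 15.8
grasp_force: 30.0
```

>>> drive_tool(increments=[[[0.0, 0.0, 0.0026, 0.0, 0.46, 0, -1.69], [0.0, 0.0002, 0.0053, 0.0, 0.92, 0, -3.38]]])

```text
time: 14.75
position: [539.5, 117.6, 144.9]
eef_rot: [-3.105, -0.091, -0.414]
force: [-1.5, 1.4, -1.9]
grip_width: 15.6
grasp_force: 30.0
```

```bash
python3 est.py
```

```text
t 14.75 cup [625.9 122.7  93.1] yaw 3.38 tilt 15.18 rollz 0.0 F [-1.5  1.4 -1.9] M [0.33 0.31 0.09] grip 15.6 30.0
```

>>> drive_tool(increments=[[[0.0, 0.0, 0.0026, 0.0, 0.46, 0, -1.69]]])

```text
time: 14.85
position: [539.7, 115.0, 144.9]
eef_rot: [-3.1, -0.139, -0.413]
force: [-0.3, 1.5, -1.3]
grip_width: 15.4
grasp_force: 30.0
```

```bash
python3 est.py
```

```text
t 14.85 cup [625.9 122.7  93.1] yaw 5.12 tilt 15.18 rollz 0.0 F [-0.3  1.5 -1.3] M [0.27 0.16 0.1 ] grip 15.4 30.0
```

>>> drive_tool(increments=[[[0.0, 0.0, 0.0026, 0.0, 0.46, 0, -1.69]]])

```text
time: 14.95
position: [539.9, 112.4, 144.9]
eef_rot: [-3.093, -0.186, -0.412]
force: [0.2, 1.6, -2.0]
grip_width: 15.8
grasp_force: 30.0
```

>>> drive_tool(increments=[[[0.0, 0.0, 0.0013, 0.0, 0.23, 0, -0.85]]])

```text
time: 15.05
position: [540.1, 111.0, 144.9]
eef_rot: [-3.09, -0.209, -0.412]
force: [-0.3, 2.5, -2.2]
grip_width: 15.8
grasp_force: 30.0
```

```bash
python3 est.py
```

```text
t 15.05 cup [625.9 122.6  93.1] yaw 7.73 tilt 15.19 rollz 0.0 F [-0.3  2.5 -2.2] M [0.41 0.07 0.19] grip 15.8 30.0
```

>>> drive_tool(increments=[[[0.0, 0.0, 0.0013, 0.0, 0.23, 0, -0.85]]])

```text
time: 15.15
position: [540.2, 109.8, 144.8]
eef_rot: [-3.086, -0.232, -0.411]
force: [-0.9, 5.5, -1.0]
grip_width: 16.1
grasp_force: 30.0
```

```bash
python3 est.py
```

```text
t 15.15 cup [625.8 122.7  93. ] yaw 8.6 tilt 15.18 rollz 0.0 F [-0.9  5.5 -1. ] M [0.85 0.12 0.4 ] grip 16.1 30.0
```

>>> drive_tool(increments=[[[0.0, 0.0, 0.0013, 0.0, 0.23, 0, -0.85], [0.0, 0.0, 0.0013, 0.0, 0.23, 0, -0.85]]])

```text
time: 15.35
position: [540.4, 108.9, 144.9]
eef_rot: [-3.082, -0.254, -0.411]
force: [0.0, 11.5, -0.9]
grip_width: 16.2
grasp_force: 30.0
```

```bash
python3 est.py
```

```text
t 15.35 cup [625.8 123.1  93.1] yaw 9.44 tilt 15.19 rollz -0.001 F [ 0.  11.5 -0.9] M [1.86 0.19 0.3 ] grip 16.2 30.0
```

The cup is against the stop at about 1 N m. I'll hold, then release.

>>> drive_tool(increments=[[[0.0, 0, 0, 0, 0, 0, 0], [0.0, 0, 0, 0, 0, 0, 0], [0.04, 0, 0, 0, 0, 0, 0], [0.04, 0, 0, 0, 0, 0, 0], [0.04, 0, 0, 0, 0, 0, 0], [0.04, 0, 0, 0, 0, 0, 0]]])

```text
time: 15.95
position: [540.0, 108.2, 144.6]
eef_rot: [-3.083, -0.255, -0.41]
force: [-0.6, -0.6, -0.3]
grip_width: 40.0
grasp_force: 0.0
```

```bash
python3 est.py; python3 - <<'E'
from h import *
a=snap('scene');b=snap('top')
f=lambda s,u,v,w,h:cv2.resize(cv2.cvtColor(s['frame'],cv2.COLOR_RGB2BGR)[v:v+h,u:u+w],(400,400),interpolation=3)
cv2.imwrite('pics/c6.png',np.hstack([f(a,260,180,100,100),f(b,170,110,100,100)]))
E
```

```text
t 15.95 cup [625.4 122.4  92.8] yaw 9.46 tilt 15.13 rollz 0.0 F [-0.6 -0.6 -0.3] M [0.01 0.13 0.03] grip 40.0 0.0
```

View pics/c6.png

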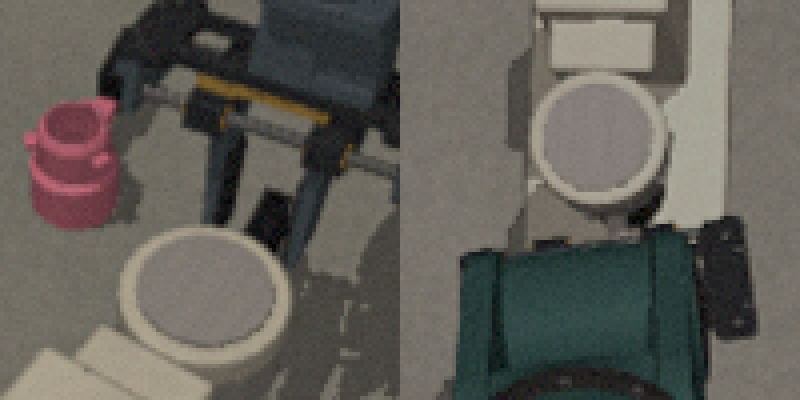

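The cup stays up and the handle stands free between the open fingers. I'll withdraw along the tool axis.

>>> drive_tool(increments=[[[0.04, 0, 0, -0.015, 0, 0, 0], [0.04, 0, 0, -0.035, 0, 0, 0], [0.04, 0, 0, -0.06, 0, 0, 0], [0.04, 0, 0, -0.09, 0, 0, 0], [0.04, 0, 0, -0.12, 0, 0, 0], [0.04, 0, 0, -0.14, 0, 0, 0], [0.04, 0, 0, -0.14, 0, 0, 0], [0.04, 0, 0, -0.14, 0, 0, 0]]])

```text
time: 16.85
position: [503.9, 102.3, 279.5]
eef_rot: [-3.083, -0.255, -0.41]
force: [-0.5, 0.6, -0.6]
grip_width: 40.2
grasp_force: 0.0
```

```bash
python3 est.py; python3 - <<'E'
from h import *
a=snap('scene');b=snap('top')
V=cloud(a);P=V[215:265,310:345].reshape(-1,3)
W=cloud(b);
f=lambda s,u,v,w,h:cv2.resize(cv2.cvtColor(s['frame'],cv2.COLOR_RGB2BGR)[v:v+h,u:u+w],(400,400),interpolation=3)
cv2.imwrite('pics/c7.png',np.hstack([f(a,260,180,100,100),f(b,170,110,100,100)]))
for n,W in(('s',V),('t',W)):
    P=W.reshape(-1,3);F=(a if n=='s' else b)['frame'].reshape(-1,3).max(1)
    g=P[(P[:,2]>140)&(P[:,2]<162)&(P[:,0]>500)&(P[:,0]<575)&(abs(P[:,1]-115)<45)&(F<70)]
    print(n,len(g),g.mean(0) if len(g) else 0, np.percentile(g[:,2],90) if len(g) else 0)
E
```

```text
t 16.85 cup [589.3 116.5 227.7] yaw 9.46 tilt 15.16 rollz 0.0 F [-0.5  0.6 -0.6] M [-0.02  0.19 -0.01] grip 40.2 0.0
s 100 [533.05721965 109.78602866 151.81528371] 154.5391424373386
t 23 [559.94441736 114.75302884 154.01700954] 156.97736758132723
```

View pics/c7.png

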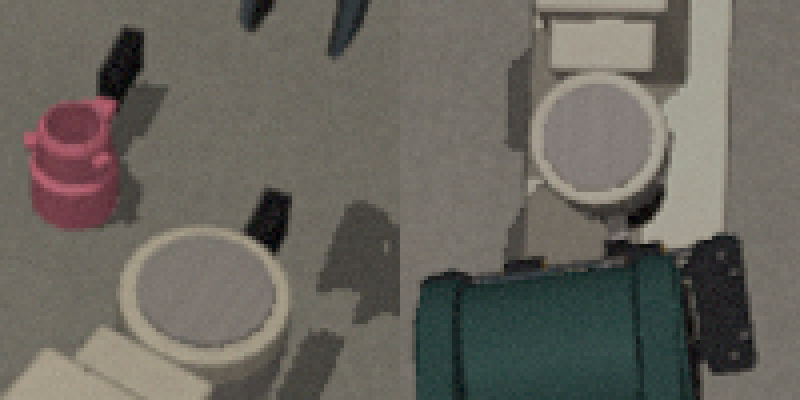

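The handle top measures about 152 to 154 mm (expected 153), at yaw about 8 degrees, which matches the stop. The cup hangs locked and the gripper is clear, so I'm handing in.

```bash
python3 -c "
from cell import robot
print(robot.finish_job())"
```

```text
the job is handed in; nothing more can be done
None
```

The cup hangs in the mill's head, turned anticlockwise until it met its stop and then released with the gripper clear; I handed the job in, and the hand-in returned no verdict.

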